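# Key the seed plate onto the bench seeder

## Robot

A 6-joint arm with a two-finger parallel gripper is mounted at the origin on the work surface. World frame = base frame: x ahead of the robot, y to its left, z up, the work surface at z = 0. Lengths are in m, angles in rad, forces in N, time in s.
With the tool pointing down it reaches from about 0.35 to 0.975 m from the base axis. Payload 4.9 kg.
Tool frame: the origin (TCP) lies between the finger pads; the fingertips stand 22 mm ahead of it and the grasp point (between the pads) lies 3 mm ahead of it; z points along the fingers, y is the line along which they close (so a half turn about z gives the same grasp; the last joint's range is limited). The gripper opens to 85 mm and grips with 20 to 120 N. Pads are 22 mm wide; open, the fingers measure 114 mm over their backs; the gripper's body (76 mm by 85 mm) begins 54 mm behind the grasp point. The pads swing forward as they close: fully open they stand 13 mm farther back than shut.
Start: joints at [1.07, 0.053, 1.613, -0, 1.476, -0.119], TCP at [0.233, 0.58, 0.232] pointing down, gripper open.
Joint ranges: [-3.01, 3.01], [-1.01, 2.22], [0.06, 2.58], [-1.02, 4.17], [0.09, 2.62], [-3.14, 3.14]. Speed limits (rad/s): [2.57, 2.57, 3.14, 3.14, 3.14, 3.14].

## Interface

Orientations are given as a unit quaternion [w, x, y, z].
In Python, from plant import state, grab_frame, get_calibration, job_done, recognise, regions_of gives the robot as it stands.
- The arm moves only by the tool apply_moves, never from a script. Its argument "targets" is a list of rows, each an object with "translation": the shift along the tool's x, y, z normalised to -1 to 1, where 1 is 100 mm, a list of three; "twist": the turn about the tool's z normalised to -1 to 1, where 1 is 0.1 rad; "hand": the opening, from 0 (shut) to 1 (fully open). A call has 1 to 8 rows; each row shifts and turns the commanded pose from where the row before left it, along the tool's axes as they then stand; what a row does not reach is not made up. A row lasts 1/10 s, in which the tool goes at most 50 mm and 8.59 degrees, less where a joint would pass 70% of its speed; a pose out of reach is approached as far as the arm can. A call with a number of a shift or a turn outside -1 to 1 is refused whole. A call with a gripper value outside its range is refused whole. The fingers move at their own pace and stop on an object; the grip force is fixed at half the most. Time passes only in rows, so rows that do not move let the fingers close. It gives the time, the measured TCP pose, the force, the opening and the grip force at its end, in the units of the state.
- state(): the state, without advancing time (a new reading comes with each control period).
- grab_frame(name): name is "scene" or "top"; returns the picture (400x640x3 uint8, red, green, blue); there is no depth.
- get_calibration(name): a dict with "camera_matrix" (3x3 intrinsics, pixels), "pose" (4x4, takes a point from camera to world coordinates). Camera axes: x right, y up, looking along -z (the intrinsics and any distortion apply to the point x, -y, -z); pixel columns grow to the right and rows downward; lengths in m; the calibration is good to about 2 mm. A picture is of the moment at which its call begins. get_calibration takes no time and is no camera call.
- job_done(): hands the job in; it is judged then, once.
Trained networks look in the newest picture that a camera, given by its name, has taken for a name from the list of things; names that differ only in an ending like _2 or _b are one class to them, and where a whole thing is asked for, a point or a joint stands for the part that bears it (a point fixed in the world has none). Each returns a list of dicts, best first, with "score" (0 to 1); they miss things now and then, are a little off and sometimes report something else, mostly with a low value. They report only what shows in the picture. A call takes as long as a camera call.
- recognise(camera, query): "point" ([x, y, z] in m, in world coordinates, good to about 4 mm: the middle of the surface that is visible of it).
- regions_of(camera, query): "pixels" (400x640 bool, what is visible of it).
The state is a dict: "time": time; "joint_pos": joint angles; "joint_vel": joint speeds; "joint_efforts": joint torques, N m; "tool_pos": TCP position; "tool_rot": TCP orientation; "contact_force": force on the tool from outside, world axes, zero at the start; "ft_torque": the same for the moment, N m; "gripper_width": opening from 0.0 (shut) to 1.0 (fully open); "grasp_force": force on a finger pad.
Only numpy, scipy, OpenCV 4.12 (cv2) and the standard library are available. Lean on these libraries where they do the work, as an engineer would, in place of code of your own. Each camera call takes 0.05 s, during which the arm holds its last target. There are 200 camera calls.

## Task

The seed plate sits loosely on the bench seeder's spindle, riding on the drive pin because its notch is somewhere else. With a fingertip against one of its vanes, push the plate round until the notch stands over the drive pin, then press the plate straight down on its hub until it is fully home on the turntable, the pin in the notch. Do not lift the plate off, and leave the pot, the jar, the hopper and the spare plate beside the machine where they stand.

Things in the scene. Friction and masses are not known exactly. Their poses are not given: they have to be found in the camera images.
- plate: the seed plate on the seeder: level white plastic disc, 150 mm across, 10 mm thick. Origin: centre of its underside, on the upright spindle axis; z up; +x points from the axis to its notch, so its yaw is the notch's bearing. It turns either way, by over a full turn; a rubber ring on the spindle drags on it (about 1.5 N at a vane), so it stays where it is left
- notch (a point): middle of the notch in the plate's rim, 68 mm from the axis, half-way through the thickness. The notch is 13 mm wide, open at the rim, 16 mm deep radially, right through the plate
- drive_pin (a point): point on the drive pin's centre line, 68 mm off the spindle axis; when the plate is home the notch point meets it. The pin is a 10 mm round steel bar lying radially on the turntable under the plate's rim, its round inner end 63 mm off the axis; its top stops a plate whose notch is elsewhere, and guides the notch in if within about 2.5 mm of line when pressed
- hub_top (a point): centre of the flat top of the plate's hub, on the spindle axis: the place to press. The hub is a low cone, 54 mm across at its foot, 32 mm across its flat top, which is 19 mm above the plate's underside (9 mm above its upper face)
- seat (a joint): how far the plate has been pressed down its spindle, m: 0 as it stands at the start (underside 10.5 mm above the turntable), 0.010 fully home; negative if raised. The rubber ring holds it at any height; pressing takes about 6 N, then it stops hard
- pot_mid (a point): bystander: empty black nursery pot, 84 mm across the rim, 85 mm tall, upright; this point 42 mm up its axis
- jar_mid (a point): bystander: amber glass seed jar with steel lid, 60 mm across, 95 mm tall; this point 47 mm up its axis
- spare_plate: bystander: a smaller white seed plate, 90 mm across, 6 mm thick, lying flat on the bench; origin at the centre of its underside
- seeder: the seeder's green housing, fixed: origin on the bench under the spindle axis. In its frame it spans x -115 to 115 mm, y -115 to 215 mm, deck 70 mm high; a motor cover over x -75 to 75, y 125 to 200 rises to 108 mm; outlet chute on the -x face
- vane (a point): one of three like upright radial vanes on the plate's top, to push against: this one stands 60 degrees counter-clockwise (from above) of the notch, the others at 180 and 300. Each is 7 mm thick, 13 mm tall (top 23 mm above the plate's underside) and runs from 32 to 60 mm off the axis. The point is the middle of the vane, 46 mm off the axis, half-way up it
- turntable: the seeder's turntable, locked: dark steel disc, 196 mm across; origin on the spindle axis at its underside, 8 mm below its face, which is 78 mm above the bench; +x points to the drive pin. The pin sticks inwards from a steel block that is seen outside the plate's rim: 18 mm wide, 81 to 95 mm off the axis, 25 mm tall above the face
- hopper_mid (a point): bystander: the seeder's grey plastic seed hopper, taken off and stood mouth down: a funnel 100 mm across at the foot, 42 mm at the top, 100 mm tall; this point half-way up its axis

How it is judged:
At the end, for the whole second after the job is handed in: the plate is pressed down its spindle to within 1.5 mm of fully home, its notch over the drive pin within 3 mm, at rest; pot, jar, hopper and spare plate are within 10 mm of where they stood (value of joint seat above 0.0085 m and horizontal distance between notch and drive_pin below 0.003 m and angular speed of plate below 0.05 rad/s and distance of each of pot_mid, jar_mid, spare_plate, hopper_mid from where it was at the start of the episode below 0.01 m); the robot touches nothing.
It fails at once if the plate is lifted more than 3 mm up its spindle (value of joint seat below -0.003 m).
It fails at once if the pot, the jar, the hopper or the spare plate is shifted more than 10 mm (distance of any of pot_mid, jar_mid, spare_plate, hopper_mid from where it was at the start of the episode above 0.01 m).
It also fails if it takes over 54 s, if anything falls off the work surface, if the arm or the gripper's body presses on something with over 40 N, if the wrist force passes 120 N, or if a joint passes its speed limit or range.

## Working session

There is one attempt and no reset: what is moved stays moved. The work goes in short steps, Python scripts to look and compute and a tool call to move; the robot and the scene stay as the last step left them, time stands still between calls to the robot, and variables do not carry over. Pictures are saved under pics/ and viewed, at most 10 in all, crops included, and the job is handed in when it is done.

Besides the shell and the picture viewer there is one more tool, called after "Emit:" as name([rows], argument=value, ...), one row to a line, values as JSON. apply_moves: Moves the arm, as the interface text tells. Its arguments: {"type":"object","properties":{"targets":{"type":"array"}},"required":["targets"]}

```bash
mkdir -p pics; python3 - <<'E'
from plant import *
import cv2,numpy as np
np.set_printoptions(precision=4,suppress=True)
for c in("top","scene"):
    f=grab_frame(c); cv2.imwrite(f"pics/{c}0.png",f[:,:,::-1])
    k=get_calibration(c);print(c,k["camera_matrix"],k["pose"],[x for x in k if x not in("camera_matrix","pose")])
    for q in("plate","notch","drive_pin","hub_top","vane","turntable","seeder","pot_mid","jar_mid","hopper_mid","spare_plate"):
        print(q,[(np.round(r["point"],4),round(r["score"],2)) for r in recognise(c,q)[:4]])
s=state();print(s)
E
```

```text
top [[411.1412   0.     314.3805]
 [  0.     411.1412 198.5904]
 [  0.       0.       1.    ]] [[ 0.1255  0.9645 -0.2325  0.3787]
 [-0.9921  0.1236 -0.0228  0.0556]
 [ 0.0067  0.2335  0.9723  1.0677]
 [ 0.      0.      0.      1.    ]] []
plate [(array([0.548 , 0.0435, 0.0996]), 0.69)]
notch [(array([0.5505, 0.0441, 0.0984]), 0.81)]
drive_pin [(array([0.5482, 0.0427, 0.097 ]), 0.97)]
hub_top [(array([0.5521, 0.0431, 0.0972]), 0.84)]
vane [(array([0.5539, 0.042 , 0.1011]), 0.71), (array([0.5352, 0.1518, 0.0714]), 0.27)]
turntable [(array([0.5452, 0.0431, 0.0999]), 0.96), (array([ 0.7318, -0.064 ,  0.0062]), 0.66)]
seeder [(array([0.5409, 0.1519, 0.0659]), 0.83)]
pot_mid [(array([0.5926, 0.3598, 0.0428]), 0.75), (array([ 0.7314, -0.0632,  0.0047]), 0.39)]
jar_mid [(array([ 0.4699, -0.1435,  0.097 ]), 0.98)]
hopper_mid [(array([0.7275, 0.1421, 0.0475]), 0.97)]
spare_plate [(array([ 0.7303, -0.0649,  0.0028]), 0.84)]
scene [[460.3688   0.     317.311 ]
 [  0.     460.3688 198.1324]
 [  0.       0.       1.    ]] [[-0.2689 -0.7305  0.6277  1.339 ]
 [ 0.9632 -0.2049  0.1742  0.2667]
 [ 0.0
[... 552 characters left out ...]
r_mid [(array([ 0.4941, -0.1428,  0.0651]), 0.72), (array([0.5627, 0.0484, 0.1014]), 0.7)]
hopper_mid [(array([0.7644, 0.1557, 0.0481]), 0.94)]
spare_plate [(array([0.7668, 0.157 , 0.0477]), 0.62)]
{'time': 1.2, 'joint_pos': array([ 1.07  ,  0.0527,  1.6129, -0.    ,  1.476 , -0.119 ]), 'joint_vel': array([0.0008, 0.0009, 0.    , 0.0013, 0.0004, 0.0019]), 'joint_efforts': array([ -0.0019, -39.3687, -37.046 ,  -0.0003,   0.0005,  -0.    ]), 'tool_pos': array([0.2329, 0.58  , 0.2322]), 'tool_rot': array([0.    , 0.1897, 0.9818, 0.    ]), 'contact_force': array([-0.011 ,  0.6063,  0.4669]), 'ft_torque': array([-0.0608, -0.02  ,  0.0643]), 'grasp_force': 0.0, 'gripper_width': 1.0034447818124859}
```

```bash
cat > h.py <<'E'
from plant import *
import cv2,numpy as np
np.set_printoptions(precision=4,suppress=True)
def proj(c,P):
    k=get_calibration(c);T=np.linalg.inv(k["pose"]);p=np.atleast_2d(P)@T[:3,:3].T+T[:3,3]
    p=p*[1,-1,-1];u=p@k["camera_matrix"].T
    return u[:,:2]/u[:,2:]
def rect(c,img,z,cx,cy,half=.12,n=500):
    # right = -y world, up = +x
    w=np.array([[cx+half,cy+half,z],[cx+half,cy-half,z],[cx-half,cy-half,z],[cx-half,cy+half,z]])
    d=np.float32([[0,0],[n,0],[n,n],[0,n]])
    return cv2.warpPerspective(img,cv2.getPerspectiveTransform(np.float32(proj(c,w)),d),(n,n),flags=cv2.INTER_CUBIC)
E
python3 - <<'E'
from h import *
a=cv2.imread("pics/top0.png");b=cv2.imread("pics/scene0.png")
r=[rect(c,i,.0985,.55,.043,n=400) for c,i in(("top",a),("scene",b))]
cv2.imwrite("pics/rect0.png",np.hstack(r))
E
```

```text
(no output)
```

View pics/rect0.png

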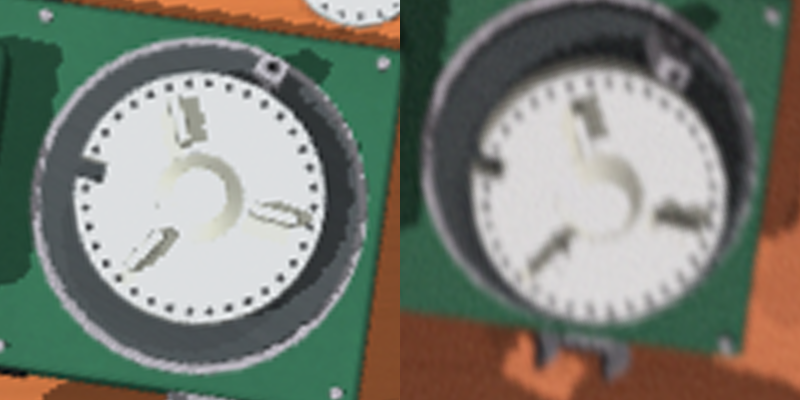

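View pics/top0.png

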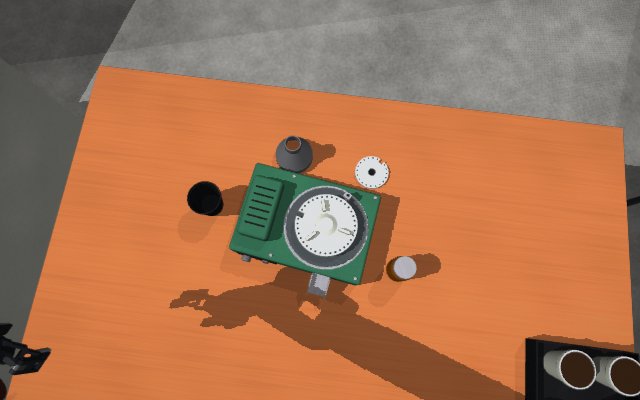

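The rectified picture (left half top camera, 0.6 mm/px; up = +x, left = +y) shows the plate centred near (200,197), the notch at (92,170), i.e. bearing ≈76°, and the pin block at (272,68), ≈-29°. Vanes are at about 16°, 137° and 257°. The raw top view shows the bystanders well clear: pot (205,198), hopper (293,155), spare plate (372,172), jar (403,267). Next I refine these numbers.

```bash
cat > m.py <<'E'
from h import *
import sys
def measure(imgs,zt,c0=(.552,.043),tag=None):
    out=[]
    for c,i in imgs:
        r=rect(c,i,zt,*c0,half=.12,n=960)       # 4 px/mm
        hsv=cv2.cvtColor(r,cv2.COLOR_BGR2HSV)
        m=((hsv[...,2]>165)&(hsv[...,1]<60)).astype(np.uint8)
        yy,xx=np.mgrid[:960,:960];m[np.hypot(yy-480,xx-480)>340]=0
        m=cv2.morphologyEx(m,cv2.MORPH_OPEN,np.ones((9,9)))
        ct=max(cv2.findContours(m,cv2.RETR_EXTERNAL,cv2.CHAIN_APPROX_NONE)[0],key=cv2.contourArea)[:,0].astype(float)
        p=ct
        for _ in range(12):   # robust circle fit
            A=np.c_[2*p,np.ones(len(p))];s=np.linalg.lstsq(A,(p**2).sum(1),rcond=None)[0]
            R=np.sqrt(s[2]+s[:2]@s[:2]);e=np.hypot(*(ct-s[:2]).T)-R;p=ct[abs(e)<max(3,1.5*np.std(e[abs(e)<8]))]
        u,v=s[:2];cx=c0[0]+(480-v)/4000;cy=c0[1]+(480-u)/4000
        # unwrap: bearing ccw from +x
        th=np.radians(np.arange(-180,180,.25))
        g=hsv[...,2].astype(np.float32)
        def ring(im,r0,r1,U,V):
            q=np.arange(r0,r1,1.)*4
            mx=(U-q[:,None]*np.sin(th)).astype(np.float32);my=(V-q[:,None]*np.cos(th)).astype(np.float32)
            return cv2.remap(im,mx,my,cv2.INTER_LINEAR).mean(0)
        n=ring(g,64,73,u,v);thr=(n.min()+np.median(n))/2;k=n<thr
        lab=np.split(np.where(k)[0],np.where(np.diff(np.where(k)[0])>1)[0]+1)
        runs=[(round(np.degrees(th[l]).mean(),2),round(len(l)*.25,1)) for l in lab if len(l)>8]
        print(c,"centre",round(cx,4),round(cy,4),"R",R/4,"notch runs (deg,width)",runs)
        # block top at z .103
        rb=rect(c,i,.103,cx,cy,half=.12,n=960);gb=cv2.cvtColor(rb,cv2.COLOR_BGR2HSV)[...,2].astype(np.float32)
        b=ring(gb,82,94,480,480);k=np.where(b>(b.max()+np.median(b))/2)[0]
        print("  block",[(round(np.degrees(th[l]).mean(),2),round(len(l)*.25,1)) for l in np.split(k,np.where(np.diff(k)>1)[0]+1) if len(l)>8])
        if tag: out.append(cv2.resize(rb[120:840,120:840],(400,400)))
    if tag: cv2.imwrite(f"pics/{tag}.png",np.hstack(out))
def snap(zt,tag,c0=(.552,.043)):
    measure([(c,np.ascontiguousarray(grab_frame(c)[:,:,::-1])) for c in("top","scene")],zt,c0,tag)
E
python3 - <<'E'
from m import *
measure([(c,cv2.imread(f"pics/{c}0.png")) for c in("top","scene")],.0985,tag="meas0")
E
```

```text
top centre 0.5515 0.0437 R 74.80673010075789 notch runs (deg,width) [(np.float64(75.25), 9.8)]
  block [(np.float64(-33.25), 3.2), (np.float64(-25.62), 4.5)]
scene centre 0.553 0.0436 R 74.49522142780515 notch runs (deg,width) [(np.float64(75.12), 9.0)]
  block [(np.float64(-25.62), 5.5)]
```

View pics/meas0.png

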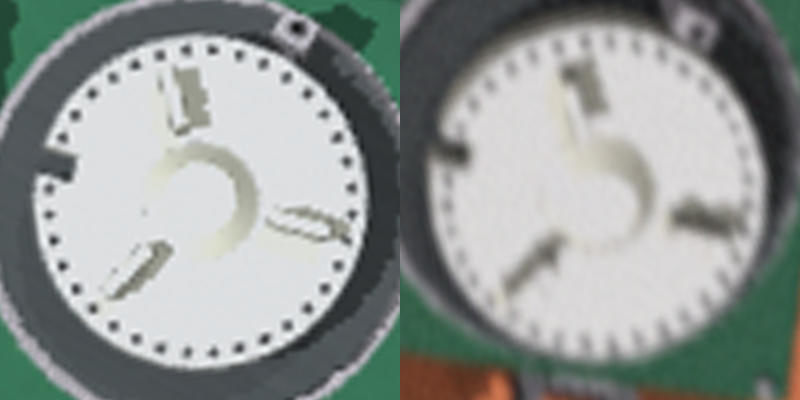

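Emit:
apply_moves([
  {"translation":[-0.316,-0.274,0],"twist":0,"hand":0},
  {"translation":[-0.316,-0.274,0],"twist":0,"hand":0},
  {"translation":[-0.316,-0.274,0],"twist":0,"hand":0},
  {"translation":[-0.316,-0.274,0],"twist":0,"hand":0},
  {"translation":[-0.316,-0.274,0],"twist":0,"hand":0},
  {"translation":[-0.316,-0.274,0],"twist":0,"hand":0},
  {"translation":[-0.316,-0.274,0],"twist":0,"hand":0},
  {"translation":[-0.316,-0.274,0],"twist":0,"hand":0},
])

```text
time: 2.0
tool_pos: [0.3863, 0.2809, 0.2325]
tool_rot: [0.0, 0.19, 0.982, 0.0]
contact_force: [1.0, -0.6, 0.3]
gripper_width: 0.005
grasp_force: 0.0
```

Emit:
apply_moves([
  {"translation":[-0.316,-0.274,0],"twist":0,"hand":0},
  {"translation":[-0.316,-0.274,0],"twist":0,"hand":0},
  {"translation":[-0.316,-0.274,0],"twist":0,"hand":0},
  {"translation":[-0.316,-0.274,0],"twist":0,"hand":0},
  {"translation":[-0.316,-0.274,0],"twist":0,"hand":0},
  {"translation":[-0.316,-0.274,0],"twist":0,"hand":0},
  {"translation":[0,0,0],"twist":0,"hand":0},
])

```text
time: 2.7
tool_pos: [0.5019, 0.0555, 0.2323]
tool_rot: [0.0, 0.193, 0.981, -0.001]
contact_force: [0.1, 1.0, 0.9]
gripper_width: 0.001
grasp_force: 0.0
```

Emit:
apply_moves([
  {"translation":[0,0,0],"twist":0.99,"hand":0},
  {"translation":[0,0,0],"twist":0.99,"hand":0},
  {"translation":[0,0,0],"twist":0.99,"hand":0},
  {"translation":[0,0,0],"twist":0.99,"hand":0},
  {"translation":[0,0,0],"twist":0,"hand":0},
  {"translation":[0,0,0],"twist":0,"hand":0},
])

```text
time: 3.3
tool_pos: [0.5003, 0.0597, 0.2322]
tool_rot: [-0.0, 0.378, 0.926, 0.0]
contact_force: [0.1, -0.4, 0.7]
gripper_width: 0.0
grasp_force: 0.0
```

Emit:
apply_moves([
  {"translation":[0,0,0.3],"twist":0,"hand":0},
  {"translation":[0,0,0.3],"twist":0,"hand":0},
  {"translation":[0,0,0.25],"twist":0,"hand":0},
  {"translation":[0,0,0.15],"twist":0,"hand":0},
  {"translation":[0,0,0.06],"twist":0,"hand":0},
  {"translation":[0,0,0],"twist":0,"hand":0},
  {"translation":[0,0,0],"twist":0,"hand":0},
])

```text
time: 4.0
tool_pos: [0.5014, 0.0592, 0.1276]
tool_rot: [0.001, 0.379, 0.925, 0.0]
contact_force: [-0.7, -0.4, -0.3]
gripper_width: -0.002
grasp_force: 0.0
```

Emit:
apply_moves([
  {"translation":[0,0.05,0],"twist":0,"hand":0},
  {"translation":[0.0137,0.0382,0],"twist":0.8,"hand":0},
  {"translation":[0.0137,0.0382,0],"twist":0.8,"hand":0},
  {"translation":[0.0137,0.0382,0],"twist":0.8,"hand":0},
  {"translation":[0.0137,0.0382,0],"twist":0.8,"hand":0},
  {"translation":[0.0137,0.0382,0],"twist":0.8,"hand":0},
  {"translation":[0,0,0],"twist":0,"hand":0},
  {"translation":[0,0,0],"twist":0,"hand":0},
])

```text
time: 4.8
tool_pos: [0.5158, 0.0796, 0.127]
tool_rot: [0.001, 0.555, 0.832, 0.0]
contact_force: [-0.3, 0.2, 0.1]
gripper_width: 0.001
grasp_force: 0.0
```

```bash
python3 - <<'E'
from m import *
snap(.0985,"push1")
E
```

```text
top centre 0.4987 0.0407 R 15.903086422268824 notch runs (deg,width) [(np.float64(-172.62), 15.0), (np.float64(-82.75), 13.2), (np.float64(-37.12), 8.0), (np.float64(-7.75), 3.2), (np.float64(69.5), 13.2), (np.float64(82.5), 6.2), (np.float64(172.25), 15.2)]
  block [(np.float64(-50.88), 2.5), (np.float64(-40.75), 12.2), (np.float64(93.38), 13.5)]
scene centre 0.5578 0.049 R 62.173645125261324 notch runs (deg,width) [(np.float64(-109.75), 2.8), (np.float64(76.88), 8.0), (np.float64(162.62), 9.0)]
  block [(np.float64(-178.38), 3.5), (np.float64(-30.25), 6.8), (np.float64(153.38), 2.5), (np.float64(178.5), 2.8)]
```

View pics/push1.png

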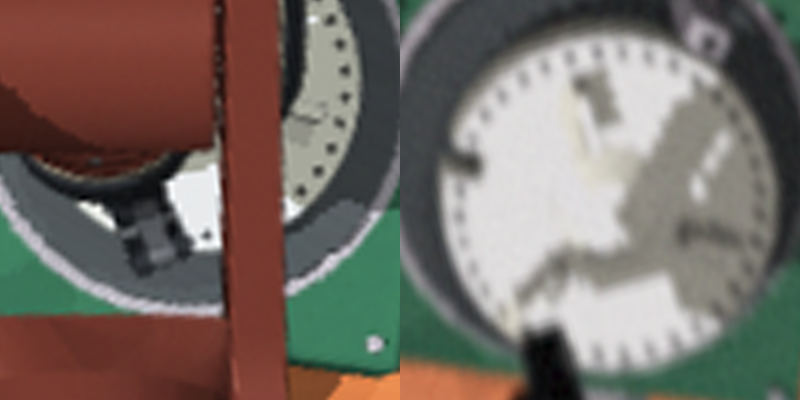

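The plate has not turned: the notch is still at (460,160) in the scene half, and the finger at (545,335) seems to end above or short of the vane. I'll mark the expected tip in the raw image.

```bash
python3 - <<'E'
from h import *
s=state();p=s["tool_pos"];print(p,s["tool_rot"],s["gripper_width"])
i=np.ascontiguousarray(grab_frame("scene")[:,:,::-1]);cv2.imwrite("pics/scene1.png",i)
pts=[p,p+[0,0,-.022],[.5520,.0436,.1075],[.552-.0326,.0436+.0324,.1115]]
u=proj("scene",pts);print(u)
x0,y0=int(u[1][0])-90,int(u[1][1])-85
c=cv2.resize(i[y0:y0+150,x0:x0+190],None,fx=4,fy=4,interpolation=cv2.INTER_CUBIC)
for q,col in zip(u,[(255,0,0),(0,0,255),(0,255,0),(255,0,255)]): cv2.circle(c,tuple(((q-[x0,y0]+.5)*4).astype(int).tolist()),4,col,1)
cv2.imwrite("pics/tip1.png",c)
E
```

```text
[0.5155 0.0794 0.1266] [0.0003 0.555  0.8319 0.0002] 0.000836587114854816
[[332.5974 168.0227]
 [332.377  173.8432]
 [315.6281 180.155 ]
 [330.8198 172.8211]]
```

View pics/tip1.png

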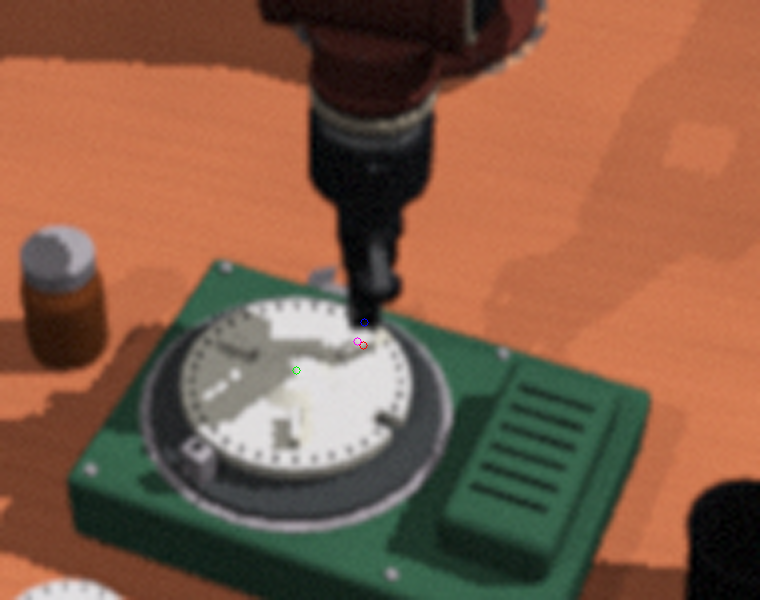

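The fingertip visibly ends near the TCP projection (blue, 363,322) instead of 22 mm beyond it (red, 363,345). It therefore passed above the vane. I'll go back the way I came and descend in small steps, watching the force.

Emit:
apply_moves([
  {"translation":[0.01671,-0.03696,0],"twist":-0.8,"hand":0},
  {"translation":[0.01671,-0.03696,0],"twist":-0.8,"hand":0},
  {"translation":[-0.0167,-0.037,0],"twist":-0.8,"hand":0},
  {"translation":[-0.0167,-0.037,0],"twist":-0.8,"hand":0},
  {"translation":[-0.0167,-0.037,0],"twist":-0.8,"hand":0},
  {"translation":[0,-0.05,0],"twist":0,"hand":0},
  {"translation":[0,0,0.03],"twist":0,"hand":0},
  {"translation":[0,0,0],"twist":0,"hand":0},
])

```text
time: 5.75
tool_pos: [0.4973, 0.0652, 0.1227]
tool_rot: [-0.0, 0.38, 0.925, -0.0]
contact_force: [-0.1, -0.1, -0.2]
gripper_width: -0.002
grasp_force: 0.0
```

Emit:
apply_moves([
  {"translation":[-0.07,-0.01,0],"twist":0,"hand":0},
  {"translation":[0,0,0.03],"twist":0,"hand":0},
  {"translation":[0,0,0],"twist":0,"hand":0},
  {"translation":[0,0,0],"twist":0,"hand":0},
])

```text
time: 6.15
tool_pos: [0.5019, 0.0596, 0.12]
tool_rot: [-0.0, 0.379, 0.925, -0.0]
contact_force: [-0.2, -0.0, -0.3]
gripper_width: 0.002
grasp_force: 0.0
```

Emit:
apply_moves([
  {"translation":[0,0,0.03],"twist":0,"hand":0},
  {"translation":[0,0,0],"twist":0,"hand":0},
])

```text
time: 6.35
tool_pos: [0.5016, 0.0597, 0.1167]
tool_rot: [-0.0, 0.379, 0.925, -0.0]
contact_force: [-0.3, 0.8, 0.3]
gripper_width: 0.001
grasp_force: 0.0
```

Emit:
apply_moves([
  {"translation":[0,0,0.03],"twist":0,"hand":0},
  {"translation":[0,0,0],"twist":0,"hand":0},
])

```text
time: 6.55
tool_pos: [0.5016, 0.0597, 0.1137]
tool_rot: [-0.0, 0.379, 0.925, -0.0]
contact_force: [-0.6, -0.1, 0.4]
gripper_width: 0.003
grasp_force: 0.0
```

Emit:
apply_moves([
  {"translation":[0,0,0.03],"twist":0,"hand":0},
  {"translation":[0,0,0],"twist":0,"hand":0},
])

```text
time: 6.75
tool_pos: [0.5016, 0.0596, 0.1107]
tool_rot: [-0.0, 0.379, 0.925, -0.0]
contact_force: [0.2, -0.1, -0.3]
gripper_width: 0.004
grasp_force: 0.0
```

Emit:
apply_moves([
  {"translation":[0,0,0.02],"twist":0,"hand":0},
  {"translation":[0,0,0],"twist":0,"hand":0},
])

```text
time: 6.95
tool_pos: [0.5018, 0.0596, 0.1089]
tool_rot: [-0.0, 0.379, 0.925, -0.0]
contact_force: [-1.0, 0.3, 0.8]
gripper_width: -0.0
grasp_force: 0.0
```

```bash
python3 - <<'E'
from h import *
s=state();p=s["tool_pos"];print(p,s["contact_force"])
i=np.ascontiguousarray(grab_frame("scene")[:,:,::-1]);cv2.imwrite("pics/scene2.png",i)
u=proj("scene",[p,p+[0,0,-.022]])
x0,y0=int(u[1][0])-50,int(u[1][1])-45
c=cv2.resize(i[y0:y0+85,x0:x0+100],None,fx=6,fy=6,interpolation=cv2.INTER_CUBIC)
for q,col in zip(u,[(255,0,0),(0,0,255)]): cv2.circle(c,tuple(((q-[x0,y0]+.5)*6).astype(int).tolist()),4,col,1)
cv2.imwrite("pics/tip2.png",c)
E
```

```text
[0.5018 0.0596 0.1089] [-0.985   0.2687  0.8349]
```

View pics/tip2.png

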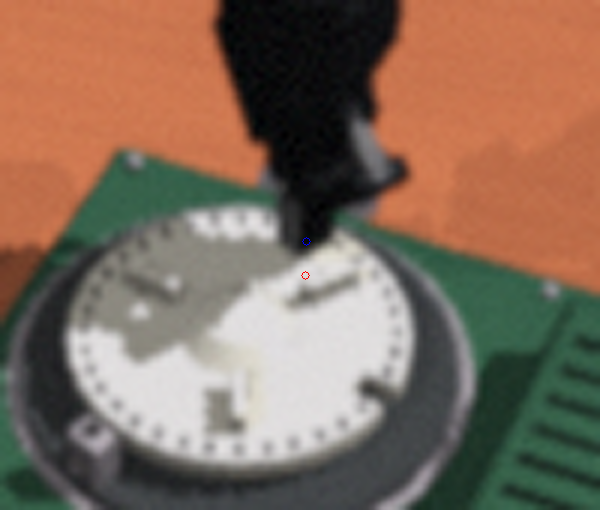

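The tip ends about 5 mm past the TCP mark (blue, 305,242), so it is at z≈0.105, beside the vane (323,290). I'll go 2 mm lower and push.

Emit:
apply_moves([
  {"translation":[0,0,0.02],"twist":0,"hand":0},
  {"translation":[0,0.05,0],"twist":0,"hand":0},
  {"translation":[0.0137,0.0382,0],"twist":0.8,"hand":0},
  {"translation":[0.0137,0.0382,0],"twist":0.8,"hand":0},
  {"translation":[0.0137,0.0382,0],"twist":0.8,"hand":0},
  {"translation":[0.0137,0.0382,0],"twist":0.8,"hand":0},
  {"translation":[0,0,0],"twist":0,"hand":0},
])

```text
time: 7.7
tool_pos: [0.5143, 0.0773, 0.1073]
tool_rot: [0.0, 0.521, 0.853, 0.0]
contact_force: [-0.5, -0.1, 0.7]
gripper_width: 0.001
grasp_force: 0.0
```

```bash
python3 - <<'E'
from m import *
s=state();print(s["tool_pos"],s["contact_force"])
snap(.0985,"push2")
E
```

```text
[0.5143 0.0773 0.1073] [-0.4828 -0.0929  0.6505]
top centre 0.5601 -0.0022 R 28.05120260644337 notch runs (deg,width) [(np.float64(-174.0), 3.8), (np.float64(-159.25), 17.8), (np.float64(132.62), 5.5)]
  block [(np.float64(155.62), 4.0)]
scene centre 0.567 0.0549 R 57.84274794346079 notch runs (deg,width) [(np.float64(17.75), 46.8), (np.float64(43.88), 3.0), (np.float64(64.12), 10.5), (np.float64(164.25), 16.8)]
  block [(np.float64(-161.25), 34.2), (np.float64(-37.0), 4.8)]
```

```bash
sed -i 's/^        u,v=s\[:2\];/        if FIX: s[:2]=[480-(FIX[c][1]-c0[1])*4000*1.0*-1*-1, 480-(FIX[c][0]-c0[0])*4000]\n        u,v=s[:2];/; s/^import sys/FIX={"top":(.5515,.0437),"scene":(.553,.0436)}/' m.py
python3 - <<'E'
from m import *
snap(.0985,None)
E
```

```text
top centre 0.5515 0.0437 R 28.150301513607808 notch runs (deg,width) [(np.float64(-41.75), 6.8), (np.float64(118.75), 20.2), (np.float64(131.0), 2.8), (np.float64(140.25), 11.8), (np.float64(158.5), 10.2), (np.float64(177.12), 5.5)]
  block [(np.float64(-33.12), 3.5)]
scene centre 0.553 0.0436 R 57.89706791891606 notch runs (deg,width) [(np.float64(64.75), 6.2), (np.float64(155.38), 22.5)]
  block [(np.float64(-179.0), 2.2), (np.float64(-165.62), 8.5), (np.float64(-25.62), 6.5), (np.float64(178.75), 2.2)]
```

Emit:
apply_moves([
  {"translation":[0.0137,0.0382,0],"twist":0.8,"hand":0},
  {"translation":[0.0137,0.0382,0],"twist":0.8,"hand":0},
  {"translation":[0.0137,0.0382,0],"twist":0.8,"hand":0},
  {"translation":[0.0137,0.0382,0],"twist":0.8,"hand":0},
  {"translation":[0.0137,0.0382,0],"twist":0.8,"hand":0},
  {"translation":[0.0137,0.0382,0],"twist":0.8,"hand":0},
  {"translation":[0.0137,0.0382,0],"twist":0.8,"hand":0},
  {"translation":[0,0,0],"twist":0,"hand":0},
])

```text
time: 8.7
tool_pos: [0.5376, 0.0922, 0.1071]
tool_rot: [-0.0, 0.737, 0.676, -0.0]
contact_force: [0.5, -0.6, 0.6]
gripper_width: -0.005
grasp_force: 0.0
```

Emit:
apply_moves([
  {"translation":[0.0137,0.0382,0],"twist":0.8,"hand":0},
  {"translation":[0.0137,0.0382,0],"twist":0.8,"hand":0},
  {"translation":[0.0137,0.0382,0],"twist":0.8,"hand":0},
  {"translation":[0.0137,0.0382,0],"twist":0.8,"hand":0},
  {"translation":[0.0137,0.0382,0],"twist":0.8,"hand":0},
  {"translation":[0.0137,0.0382,0],"twist":0.8,"hand":0},
  {"translation":[0.0137,0.0382,0],"twist":0.8,"hand":0},
  {"translation":[0,0,0],"twist":0,"hand":0},
])

```text
time: 9.5
tool_pos: [0.5656, 0.0926, 0.1071]
tool_rot: [-0.0, 0.895, 0.446, -0.0]
contact_force: [-0.3, 0.7, 0.2]
gripper_width: 0.003
grasp_force: 0.0
```

```bash
python3 - <<'E'
from m import *
s=state();print(s["tool_pos"],s["tool_rot"],s["contact_force"])
snap(.0985,"push3")
E
```

```text
[0.5656 0.0926 0.1071] [-0.      0.8948  0.4465 -0.    ] [-0.3155  0.7195  0.2384]
top centre 0.5515 0.0437 R 41.55419298191013 notch runs (deg,width) [(np.float64(-20.0), 5.8), (np.float64(6.25), 2.8), (np.float64(56.75), 7.2), (np.float64(68.12), 9.0), (np.float64(88.75), 23.8), (np.float64(175.0), 8.8)]
  block [(np.float64(-24.88), 3.5), (np.float64(18.62), 21.0)]
scene centre 0.553 0.0436 R 37.243053673497776 notch runs (deg,width) [(np.float64(-175.25), 9.8), (np.float64(1.38), 6.5), (np.float64(152.5), 54.8)]
  block [(np.float64(-165.0), 9.8), (np.float64(-24.62), 3.5), (np.float64(121.25), 3.8)]
```

View pics/push3.png

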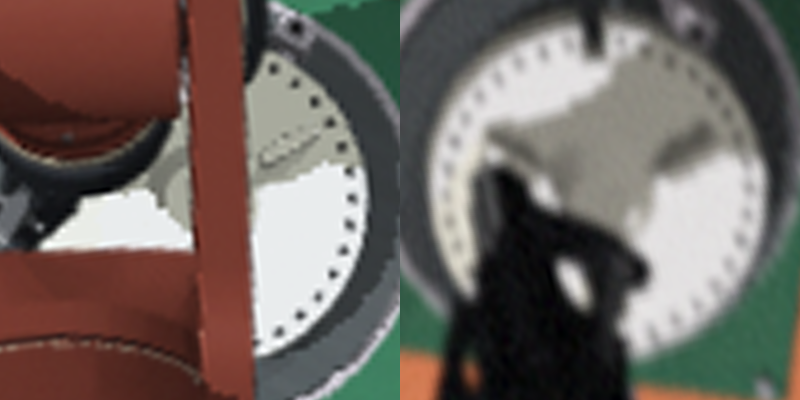

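The notch now stands at scene (593,35), bearing ≈1.4°, with the block at (695,28) and the finger against its vane at (500,165). About 30° remains.

Emit:
apply_moves([
  {"translation":[0.0137,0.0382,0],"twist":0.8,"hand":0},
  {"translation":[0.0137,0.0382,0],"twist":0.8,"hand":0},
  {"translation":[0.0137,0.0382,0],"twist":0.8,"hand":0},
  {"translation":[0.0137,0.0382,0],"twist":0.8,"hand":0},
  {"translation":[0.0137,0.0382,0],"twist":0.8,"hand":0},
  {"translation":[0.0137,0.0382,0],"twist":0.8,"hand":0},
  {"translation":[0,0,0],"twist":0,"hand":0},
  {"translation":[0,0,0],"twist":0,"hand":0},
])

```text
time: 10.4
tool_pos: [0.5866, 0.0811, 0.1072]
tool_rot: [0.0, 0.975, 0.221, 0.0]
contact_force: [-0.0, 0.3, 1.0]
gripper_width: -0.003
grasp_force: 0.0
```

```bash
python3 - <<'E'
from m import *
s=state();print(s["tool_pos"],s["tool_rot"],s["contact_force"])
i=np.ascontiguousarray(grab_frame("scene")[:,:,::-1])
measure([("scene",i)],.0985)
r=rect("scene",i,.0985,.553+.045,.0436-.02,half=.05,n=550)
cv2.imwrite("pics/push4.png",r)
E
```

```text
[0.5866 0.0811 0.1072] [0.     0.9752 0.2214 0.0001] [-0.0217  0.2542  1.0109]
scene centre 0.553 0.0436 R 37.31047661922194 notch runs (deg,width) [(np.float64(-164.0), 32.2), (np.float64(-26.12), 11.0), (np.float64(146.88), 66.0)]
  block [(np.float64(-95.62), 2.5), (np.float64(-25.12), 6.0)]
```

View pics/push4.png

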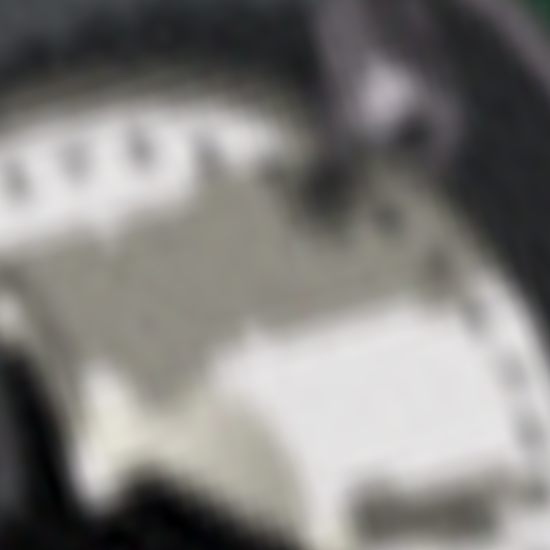

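The crop shows the notch at about (320,200), within a few degrees of the block's foot (395,110), but it is half hidden by shadow. I'll back off, lift and clear the arm for an exact look.

Emit:
apply_moves([
  {"translation":[0,-0.06,0],"twist":0,"hand":0},
  {"translation":[0,0,-0.4],"twist":0,"hand":0},
  {"translation":[0,0,-0.4],"twist":0,"hand":0},
  {"translation":[0,0,-0.3],"twist":0,"hand":0},
  {"translation":[-0.07,-0.43,0],"twist":0,"hand":0},
  {"translation":[-0.07,-0.43,0],"twist":0,"hand":0},
  {"translation":[-0.07,-0.43,0],"twist":0,"hand":0},
  {"translation":[-0.07,-0.43,0],"twist":0,"hand":0},
])

```text
time: 11.25
tool_pos: [0.4835, 0.2313, 0.2174]
tool_rot: [-0.0, 0.975, 0.22, 0.0]
contact_force: [0.8, 0.4, 0.6]
gripper_width: -0.0
grasp_force: 0.0
```

Emit:
apply_moves([
  {"translation":[-0.07,-0.43,0],"twist":0,"hand":0},
  {"translation":[-0.07,-0.43,0],"twist":0,"hand":0},
  {"translation":[-0.07,-0.43,0],"twist":0,"hand":0},
  {"translation":[-0.07,-0.43,0],"twist":0,"hand":0},
  {"translation":[-0.07,-0.43,0],"twist":0,"hand":0},
  {"translation":[-0.07,-0.43,0],"twist":0,"hand":0},
  {"translation":[0,0,0],"twist":0,"hand":0},
])

```text
time: 11.95
tool_pos: [0.3327, 0.4481, 0.2173]
tool_rot: [-0.001, 0.975, 0.224, -0.0]
contact_force: [-0.1, -0.6, -0.1]
gripper_width: 0.001
grasp_force: 0.0
```

```bash
cat > al.py <<'E'
from h import *
# plate yaw by template rotation vs pics/*0 (start yaw 75.2): polar unwrap of plate top, shift by phase correlation of the vanes/notch ring
import sys
C={"top":(.5515,.0437),"scene":(.553,.0436)}
if __name__=="__main__":
    from m import *
    print(state()["tool_pos"])
    im={c:np.ascontiguousarray(grab_frame(c)[:,:,::-1]) for c in("top","scene")}
    z=float(sys.argv[1])
    for c in im: cv2.imwrite(f"pics/{c}_{sys.argv[2]}.png",im[c])
    measure(list(im.items()),z)
    a=np.radians(-29.3);v=[]
    for c in im: v.append(rect(c,im[c],z,C[c][0]+.07*np.cos(a),C[c][1]+.07*np.sin(a),half=.03,n=400))
    cv2.imwrite(f"pics/{sys.argv[2]}.png",np.hstack(v))
E
python3 al.py .0985 look5
```

```text
[0.3327 0.4481 0.2173]
top centre 0.5515 0.0437 R 70.02023226339159 notch runs (deg,width) [(np.float64(-24.75), 6.2), (np.float64(153.75), 2.8)]
  block [(np.float64(-33.12), 3.5), (np.float64(-25.62), 4.5)]
scene centre 0.553 0.0436 R 71.06298625265741 notch runs (deg,width) [(np.float64(-175.75), 7.2), (np.float64(-166.12), 6.5), (np.float64(-156.75), 6.8), (np.float64(-25.62), 8.0), (np.float64(135.75), 4.2), (np.float64(143.88), 8.0), (np.float64(158.75), 18.2), (np.float64(173.62), 6.0)]
  block [(np.float64(-25.38), 7.0), (np.float64(150.5), 4.2)]
```

View pics/look5.png

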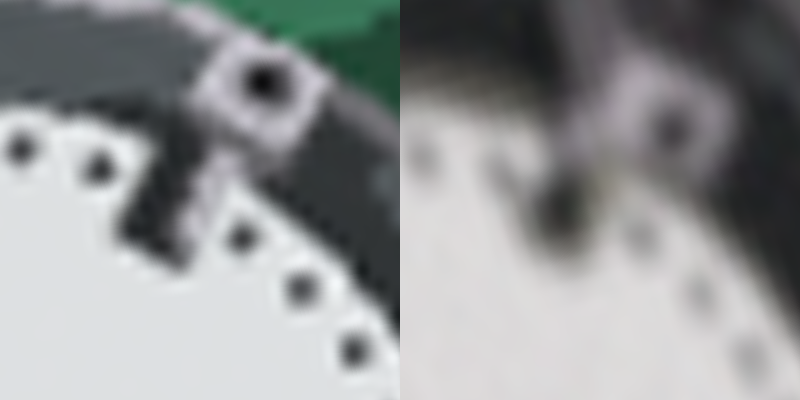

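The top half (0.15 mm/px) shows the notch with inner corners at (118,238) and (187,270). The grey pin shows along its right side (≈(205,200)), and the block's hole is at (265,82). The plate needs another 2–3° clockwise; the seed-hole ring will give an exact phase.

```bash
cat > ph.py <<'E'
from h import *
import sys
C={"top":(.5515,.0437),"scene":(.553,.0436)}
def phase(c,i,z):
    cx,cy=C[c];r=rect(c,i,z,cx,cy,half=.09,n=1440);g=cv2.cvtColor(r,cv2.COLOR_BGR2GRAY).astype(np.float32)
    th=np.radians(np.arange(-180,180,.25));best=[]
    q=np.arange(66.5,70,.5)*8
    p=cv2.remap(g,(720-q[:,None]*np.sin(th)).astype(np.float32),(720-q[:,None]*np.cos(th)).astype(np.float32),1).mean(0)
    hp=p-cv2.GaussianBlur(p[None],(0,0),20,borderType=cv2.BORDER_REFLECT)[0]
    hp=np.clip(hp,-40,40);F=(hp*np.exp(36j*th)).mean()
    # dark minima: hp ~ -A cos(36(th-t0)) ; F = -A/2 e^{36j t0}
    return np.degrees(np.angle(-F))/36,abs(F)
if __name__=="__main__":
    z=float(sys.argv[2])
    for c in("top","scene"):
        f="pics/%s%s.png"%(c,sys.argv[1]);print(c,"hole phase mod 10:",phase(c,cv2.imread(f),z))
E
python3 ph.py 0 .0985; python3 ph.py _look5 .0985
python3 - <<'E'
from h import *
# overlay model: notch at psi and pin/block, top camera, both frames
import numpy as np
C={"top":(.5515,.0437)}
def poly(psi,pts,z):
    a=np.radians(psi);R=np.array([[np.cos(a),-np.sin(a)],[np.sin(a),np.cos(a)]])
    q=np.array(pts)@R.T/1000+C["top"];return np.c_[q,np.full(len(q),z)]
N=[(75,6.5),(59,6.5),(59,-6.5),(75,-6.5)]
out=[]
for f,psi in(("pics/top0.png",74.5),("pics/top_look5.png",-26.)):
    i=cv2.imread(f);a=np.radians(psi);w=.07*np.array([np.cos(a),np.sin(a)])+C["top"]
    u0=proj("top",[[*w,.0985]])[0]
    S=14;M=np.float32([[S,0,200-S*u0[0]],[0,S,200-S*u0[1]]])
    o=cv2.warpAffine(i,M,(400,400),flags=cv2.INTER_CUBIC)
    for ps,pts,z,col in((psi,N,.0985,(0,0,255)),(-29.3,[(81,9),(95,9),(95,-9),(81,-9),(81,9)],.103,(255,0,0)),(-29.3,[(81,5),(67,5),(63,0),(67,-5),(81,-5)],.083,(0,160,0))):
        u=(proj("top",poly(ps,pts,z))@M[:,:2].T+M[:,2]).astype(np.int32);cv2.polylines(o,[u],False,col,1)
    out.append(o)
cv2.imwrite("pics/ov.png",np.hstack(out))
E
```

```text
top hole phase mod 10: (np.float64(-4.875967945728339), np.float64(22.311708121608856))
scene hole phase mod 10: (np.float64(-4.845453551745281), np.float64(9.17859690595451))
top hole phase mod 10: (np.float64(3.861079238805996), np.float64(22.048670090678176))
scene hole phase mod 10: (np.float64(3.818247344330421), np.float64(9.098442802824092))
```

View pics/ov.png

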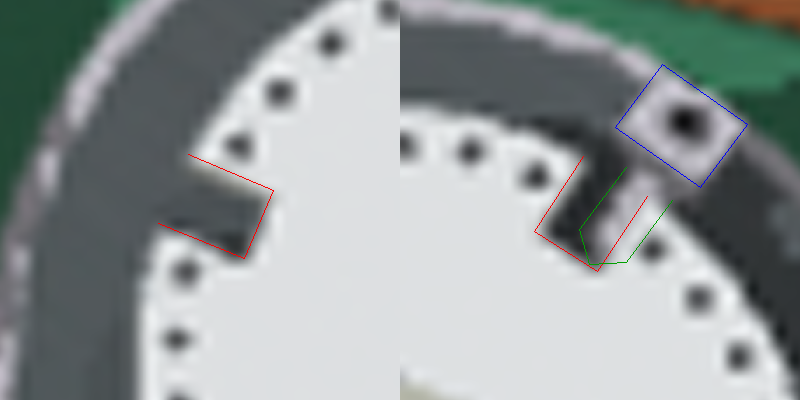

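The hole phase puts the plate at -26.2° (both cameras agree) against the pin at -29.3°, and the overlay matches. So about 3.1° more clockwise is needed. I'll return to the contact pose.

Emit:
apply_moves([
  {"translation":[0.07,0.43,0],"twist":0,"hand":0},
  {"translation":[0.07,0.43,0],"twist":0,"hand":0},
  {"translation":[0.07,0.43,0],"twist":0,"hand":0},
  {"translation":[0.07,0.43,0],"twist":0,"hand":0},
  {"translation":[0.07,0.43,0],"twist":0,"hand":0},
  {"translation":[0.07,0.43,0],"twist":0,"hand":0},
  {"translation":[0.07,0.43,0],"twist":0,"hand":0},
  {"translation":[0.07,0.43,0],"twist":0,"hand":0},
])

```text
time: 12.85
tool_pos: [0.5354, 0.155, 0.2174]
tool_rot: [0.0, 0.976, 0.219, 0.0]
contact_force: [0.1, 0.7, -0.4]
gripper_width: 0.001
grasp_force: 0.0
```

Emit:
apply_moves([
  {"translation":[0.07,0.43,0],"twist":0,"hand":0},
  {"translation":[0.07,0.43,0],"twist":0,"hand":0},
  {"translation":[0,0,0],"twist":0,"hand":0},
  {"translation":[0,0,0.4],"twist":0,"hand":0},
  {"translation":[0,0,0.3],"twist":0,"hand":0},
  {"translation":[0,0,0],"twist":0,"hand":0},
  {"translation":[0,0,0],"twist":0,"hand":0},
])

```text
time: 13.55
tool_pos: [0.5836, 0.0861, 0.1472]
tool_rot: [-0.0, 0.976, 0.22, -0.001]
contact_force: [-0.3, -0.6, -0.3]
gripper_width: -0.0
grasp_force: 0.0
```

Emit:
apply_moves([
  {"translation":[0,0,0.25],"twist":0,"hand":0},
  {"translation":[0,0,0.15],"twist":0,"hand":0},
  {"translation":[0,0,0],"twist":0,"hand":0},
  {"translation":[0,0.06,0],"twist":0,"hand":0},
  {"translation":[0.0091,0.0252,0],"twist":0.53,"hand":0},
  {"translation":[0,0,0],"twist":0,"hand":0},
  {"translation":[0,0,0],"twist":0,"hand":0},
])

```text
time: 14.25
tool_pos: [0.5895, 0.079, 0.1085]
tool_rot: [0.0, 0.981, 0.195, 0.001]
contact_force: [-0.8, 0.2, -0.7]
gripper_width: 0.001
grasp_force: 0.0
```

```bash
python3 - <<'E'
from ph import *
s=state();print(s["tool_pos"],s["tool_rot"],s["contact_force"])
i=np.ascontiguousarray(grab_frame("scene")[:,:,::-1]);print(phase("scene",i,.0985))
E
```

```text
[0.5895 0.079  0.1085] [0.0003 0.9809 0.1946 0.001 ] [-0.751   0.1546 -0.698 ]
(np.float64(0.24689557922576258), np.float64(5.958274417583451))
```

Emit:
apply_moves([
  {"translation":[0,-0.06,0],"twist":0,"hand":0},
  {"translation":[0,0,-0.4],"twist":0,"hand":0},
  {"translation":[0,0,-0.4],"twist":0,"hand":0},
  {"translation":[0,0,-0.3],"twist":0,"hand":0},
  {"translation":[-0.07,-0.43,0],"twist":0,"hand":0},
  {"translation":[-0.07,-0.43,0],"twist":0,"hand":0},
  {"translation":[-0.07,-0.43,0],"twist":0,"hand":0},
  {"translation":[-0.07,-0.43,0],"twist":0,"hand":0},
])

```text
time: 15.1
tool_pos: [0.4937, 0.2346, 0.2176]
tool_rot: [-0.0, 0.981, 0.194, 0.0]
contact_force: [0.4, 0.6, 0.2]
gripper_width: 0.004
grasp_force: 0.0
```

Emit:
apply_moves([
  {"translation":[-0.07,-0.43,0],"twist":0,"hand":0},
  {"translation":[-0.07,-0.43,0],"twist":0,"hand":0},
  {"translation":[-0.07,-0.43,0],"twist":0,"hand":0},
  {"translation":[-0.07,-0.43,0],"twist":0,"hand":0},
  {"translation":[-0.07,-0.43,0],"twist":0,"hand":0},
  {"translation":[-0.07,-0.43,0],"twist":0,"hand":0},
  {"translation":[0,0,0],"twist":0,"hand":0},
])

```text
time: 15.8
tool_pos: [0.3545, 0.4593, 0.2174]
tool_rot: [-0.001, 0.98, 0.197, -0.0]
contact_force: [-0.2, -0.4, 0.4]
gripper_width: -0.001
grasp_force: 0.0
```

```bash
python3 al.py .0985 look6; python3 ph.py _look6 .0985
```

```text
[0.3545 0.4593 0.2174]
top centre 0.5515 0.0437 R 67.96638935181475 notch runs (deg,width) [(np.float64(-170.25), 2.2), (np.float64(-149.75), 2.2), (np.float64(-27.88), 5.5), (np.float64(140.0), 2.2), (np.float64(150.0), 3.2)]
  block [(np.float64(-33.12), 3.5), (np.float64(-25.75), 4.8)]
scene centre 0.553 0.0436 R 69.23523014406892 notch runs (deg,width) [(np.float64(-178.5), 3.2), (np.float64(-170.25), 5.8), (np.float64(-159.5), 6.2), (np.float64(-150.0), 4.8), (np.float64(-29.12), 7.5), (np.float64(120.0), 6.8), (np.float64(130.88), 6.5), (np.float64(140.25), 7.2), (np.float64(151.25), 9.8), (np.float64(160.5), 6.2), (np.float64(170.38), 6.5), (np.float64(178.75), 2.2)]
  block [(np.float64(-166.75), 6.2), (np.float64(-25.62), 6.5), (np.float64(150.62), 5.0), (np.float64(170.88), 3.5)]
top hole phase mod 10: (np.float64(0.1406895004372323), np.float64(21.119326102704065))
scene hole phase mod 10: (np.float64(0.1915163496755755), np.float64(8.20459376721122))
```

Notch at -29.85°, pin at about -29.3°: well within guidance. Now moving over the hub to press.

Emit:
apply_moves([
  {"translation":[0.022,0.418,0],"twist":0,"hand":0},
  {"translation":[0.022,0.418,0],"twist":0,"hand":0},
  {"translation":[0.022,0.418,0],"twist":0,"hand":0},
  {"translation":[0.022,0.418,0],"twist":0,"hand":0},
  {"translation":[0.022,0.418,0],"twist":0,"hand":0},
  {"translation":[0.022,0.418,0],"twist":0,"hand":0},
  {"translation":[0.022,0.418,0],"twist":0,"hand":0},
  {"translation":[0.022,0.418,0],"twist":0,"hand":0},
])

```text
time: 16.7
tool_pos: [0.5019, 0.1501, 0.2175]
tool_rot: [0.0, 0.981, 0.193, 0.0]
contact_force: [1.2, 0.2, -0.5]
gripper_width: -0.003
grasp_force: 0.0
```

Emit:
apply_moves([
  {"translation":[0.022,0.418,0],"twist":0,"hand":0},
  {"translation":[0.022,0.418,0],"twist":0,"hand":0},
  {"translation":[0.022,0.418,0],"twist":0,"hand":0},
  {"translation":[0,0,0],"twist":0,"hand":0},
  {"translation":[0,0,0.4],"twist":0,"hand":0},
  {"translation":[0,0,0.3],"twist":0,"hand":0},
  {"translation":[0,0,0],"twist":0,"hand":0},
  {"translation":[0,0,0],"twist":0,"hand":0},
])

```text
time: 17.5
tool_pos: [0.5548, 0.0396, 0.1473]
tool_rot: [-0.0, 0.981, 0.194, -0.0]
contact_force: [0.9, -0.0, 0.9]
gripper_width: -0.0
grasp_force: 0.0
```

Emit:
apply_moves([
  {"translation":[-0.01,-0.048,0],"twist":0,"hand":0},
  {"translation":[0,0,0.2],"twist":0,"hand":0},
  {"translation":[0,0,0.09],"twist":0,"hand":0},
  {"translation":[0,0,0],"twist":0,"hand":0},
  {"translation":[0,0,0],"twist":0,"hand":0},
])

```text
time: 18.0
tool_pos: [0.5529, 0.044, 0.1192]
tool_rot: [0.0, 0.981, 0.194, 0.001]
contact_force: [0.8, -0.9, 1.2]
gripper_width: -0.0
grasp_force: 0.0
```

Emit:
apply_moves([
  {"translation":[0,0,0.03],"twist":0,"hand":0},
  {"translation":[0,0,0.03],"twist":0,"hand":0},
  {"translation":[0,0,0],"twist":0,"hand":0},
])

```text
time: 18.3
tool_pos: [0.5524, 0.0438, 0.112]
tool_rot: [-0.0, 0.981, 0.194, -0.0]
contact_force: [-0.2, 0.0, 0.0]
gripper_width: -0.0
grasp_force: 0.0
```

Emit:
apply_moves([
  {"translation":[0,0,0.03],"twist":0,"hand":0},
  {"translation":[0,0,0],"twist":0,"hand":0},
])

```text
time: 18.5
tool_pos: [0.5522, 0.0438, 0.1087]
tool_rot: [-0.0, 0.981, 0.194, -0.0]
contact_force: [0.5, 0.0, -0.1]
gripper_width: 0.003
grasp_force: 0.0
```

Emit:
apply_moves([
  {"translation":[0,0,0.03],"twist":0,"hand":0},
  {"translation":[0,0,0],"twist":0,"hand":0},
])

```text
time: 18.7
tool_pos: [0.5527, 0.0438, 0.1065]
tool_rot: [0.0, 0.981, 0.194, 0.0]
contact_force: [-0.9, 0.3, 2.4]
gripper_width: -0.001
grasp_force: 1.2
```

Emit:
apply_moves([
  {"translation":[0,0,0.03],"twist":0,"hand":0},
  {"translation":[0,0,0],"twist":0,"hand":0},
])

```text
time: 18.9
tool_pos: [0.5527, 0.0438, 0.1035]
tool_rot: [0.0, 0.981, 0.194, 0.0]
contact_force: [-1.4, -0.3, 2.8]
gripper_width: -0.003
grasp_force: 1.5
```

Emit:
apply_moves([
  {"translation":[0,0,0.03],"twist":0,"hand":0},
  {"translation":[0,0,0],"twist":0,"hand":0},
])

```text
time: 19.1
tool_pos: [0.5528, 0.0438, 0.1004]
tool_rot: [0.0, 0.981, 0.194, 0.0]
contact_force: [-0.7, 0.0, 3.6]
gripper_width: -0.001
grasp_force: 1.5
```

Emit:
apply_moves([
  {"translation":[0,0,0.02],"twist":0,"hand":0},
  {"translation":[0,0,0],"twist":0,"hand":0},
])

```text
time: 19.3
tool_pos: [0.5528, 0.0438, 0.0985]
tool_rot: [0.0, 0.981, 0.194, 0.0]
contact_force: [-1.4, -0.5, 2.9]
gripper_width: -0.001
grasp_force: 1.9
```

Emit:
apply_moves([
  {"translation":[0,0,0.02],"twist":0,"hand":0},
  {"translation":[0,0,0],"twist":0,"hand":0},
])

```text
time: 19.5
tool_pos: [0.5529, 0.0438, 0.0983]
tool_rot: [0.0, 0.981, 0.194, -0.0]
contact_force: [-5.7, 0.7, 12.7]
gripper_width: -0.003
grasp_force: 6.6
```

```bash
python3 -c "
from h import *
s=state();print(s['tool_pos'],s['contact_force'],s['ft_torque'])"
```

```text
[0.5529 0.0438 0.0983] [-5.6923  0.6681 12.7416] [-0.0548  1.0943  0.0144]
```

Emit:
apply_moves([
  {"translation":[0,0,0.015],"twist":0,"hand":0},
  {"translation":[0,0,0],"twist":0,"hand":0},
  {"translation":[0,0,0],"twist":0,"hand":0},
])

```text
time: 19.8
tool_pos: [0.5529, 0.0438, 0.0982]
tool_rot: [0.0, 0.981, 0.194, -0.0]
contact_force: [-9.7, 0.2, 20.5]
gripper_width: -0.0
grasp_force: 10.0
```

Emit:
apply_moves([
  {"translation":[0,0,-0.05],"twist":0,"hand":0},
  {"translation":[0,0,-0.4],"twist":0,"hand":0},
  {"translation":[0,0,-0.4],"twist":0,"hand":0},
  {"translation":[0,0,-0.35],"twist":0,"hand":0},
  {"translation":[-0.022,-0.418,0],"twist":0,"hand":0},
  {"translation":[-0.022,-0.418,0],"twist":0,"hand":0},
  {"translation":[-0.022,-0.418,0],"twist":0,"hand":0},
  {"translation":[-0.022,-0.418,0],"twist":0,"hand":0},
])

```text
time: 20.6
tool_pos: [0.4797, 0.1962, 0.2139]
tool_rot: [-0.0, 0.981, 0.194, -0.0]
contact_force: [1.5, 1.3, -0.2]
gripper_width: 0.001
grasp_force: 0.0
```

Emit:
apply_moves([
  {"translation":[-0.022,-0.418,0],"twist":0,"hand":0},
  {"translation":[-0.022,-0.418,0],"twist":0,"hand":0},
  {"translation":[-0.022,-0.418,0],"twist":0,"hand":0},
  {"translation":[-0.022,-0.418,0],"twist":0,"hand":0},
  {"translation":[-0.022,-0.418,0],"twist":0,"hand":0},
  {"translation":[-0.022,-0.418,0],"twist":0,"hand":0},
  {"translation":[0,0,0],"twist":0,"hand":0},
])

```text
time: 21.3
tool_pos: [0.3704, 0.4251, 0.2137]
tool_rot: [-0.0, 0.98, 0.197, -0.001]
contact_force: [-0.1, 0.2, 0.1]
gripper_width: -0.001
grasp_force: 0.0
```

```bash
python3 al.py .0885 look7; python3 ph.py _look7 .0885;python3 - <<'E'
from h import *
# plate height from the size/position of its white outline: fit ellipse in each camera vs projection at z
C={"top":(.5515,.0437),"scene":(.553,.0436)}
for f in("look6","look7"):
  for c in C:
    i=cv2.imread(f"pics/{c}_{f}.png")
    # plate-plane height by hole-ring contrast: 36th harmonic magnitude vs z
    import ph
    print(f,c,[(z,round(float(ph.phase(c,i,z/1000)[1]),1)) for z in np.arange(80,108,3)])
E
```

```text
[0.3704 0.4251 0.2137]
top centre 0.5515 0.0437 R 64.0557167170196 notch runs (deg,width) [(np.float64(-169.88), 3.0), (np.float64(-159.75), 2.8), (np.float64(-139.75), 2.8), (np.float64(-129.75), 2.8), (np.float64(-119.88), 2.5), (np.float64(-109.62), 2.5), (np.float64(-33.62), 3.0), (np.float64(130.0), 2.8), (np.float64(140.38), 3.0), (np.float64(150.12), 3.5), (np.float64(160.12), 3.0), (np.float64(170.0), 3.2)]
  block [(np.float64(-33.25), 3.2), (np.float64(-25.62), 4.5)]
scene centre 0.553 0.0436 R 62.45045482252934 notch runs (deg,width) [(np.float64(-144.25), 71.8), (np.float64(-31.25), 4.2), (np.float64(154.0), 51.8)]
  block [(np.float64(-166.88), 3.5), (np.float64(-33.0), 2.8), (np.float64(-25.5), 7.8), (np.float64(21.5), 66.8), (np.float64(150.88), 4.0), (np.float64(171.5), 13.2)]
top hole phase mod 10: (np.float64(0.09562551013282712), np.float64(20.458886956250108))
scene hole phase mod 10: (np.float64(0.19562605350276552), np.float64(8.317367692128483))
look6 top [(np.int64(80), 1.8), (np.int64(83), 4.6), (np.int64(86), 8.2), (np.int64(89), 12.3), (np.int64(92), 16.3), (np.int64(95), 19.4), (np.int64(98), 21.0), (np.int64(101), 21.3), (np.int64(104), 20.4), (np.int64(107), 18.5)]
look6 scene [(np.int64(80), 0.2), (np.int64(83), 0.7), (np.int64(86), 0.5), (np.int64(89), 1.4), (np.int64(92), 1.7), (np.int64(95), 2.9), (np.int64(98), 8.0), (np.int64(101), 6.2), (np.int64(104), 1.0), (np.int64(107), 1.2)]
look7 top [(np.int64(80), 13.9), (np.int64(83), 17.3), (np.int64(86), 19.6), (np.int64(89), 20.5), (np.int64(92), 20.2), (np.int64(95), 18.9), (np.int64(98), 16.4), (np.int64(101), 12.6), (np.int64(104), 8.0), (np.int64(107), 3.6)]
look7 scene [(np.int64(80), 2.2), (np.int64(83), 1.0), (np.int64(86), 4.9), (np.int64(89), 8.4), (np.int64(92), 5.1), (np.int64(95), 0.2), (np.int64(98), 0.8), (np.int64(101), 0.8), (np.int64(104), 0.9), (np.int64(107), 0.6)]
```

The hole-ring height dropped about 10 mm (best fit from z≈99 to ≈89 mm) against a hard stop. The notch is still at -29.9° on the pin and the arm is clear. Handing in.

```bash
python3 -c "
from plant import job_done
print(job_done())"
```

```text
the job is handed in; nothing more can be done
None
```

The seed plate is turned onto the drive pin and pressed fully home (about 10 mm down to a hard stop, notch within about 1 mm of the pin by my measurement), the arm is clear and never went near the bystanders, and the job is handed in; no verdict came back.

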